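# Open both leaves of the specimen cabinet

### The arm

A 6-joint arm with a two-finger parallel gripper is mounted at the origin on the work surface. World frame = base frame: x ahead of the robot, y to its left, z up, the work surface at z = 0. Lengths are in m, angles in rad, forces in N, time in s.
With the tool pointing down it reaches from about 0.3 to 0.775 m from the base axis. Payload 14.6 kg.
Tool frame: the origin (TCP) lies on the centre line of the jaws, within the pads' length; the fingertips stand 19 mm ahead of it and the grasp point (between the pads) is the TCP; y points along the fingers, x is the direction in which the jaws open and shut, and the axes are right-handed (so a half turn about y gives the same grasp; the last joint's range is limited). The gripper opens to 94 mm and grips with 3 to 60 N. Pads are 16 mm wide; open, the fingers measure 119 mm over their backs; the gripper's body (75 mm by 177 mm) begins 78 mm behind the grasp point.
Start: joints at [-1.204, 0.3, 1.521, -0, 1.321, -0.067], TCP at [0.231, -0.499, 0.224] pointing down, gripper open.
Joint ranges: [-3.03, 3.03], [-0.79, 2.21], [0.23, 2.52], [-1.04, 4.18], [0, 3.07], [-2.55, 2.55]. Speed limits (rad/s): [2.22, 2.22, 2.57, 3.14, 3.14, 3.14].

### API

Orientations are given as [roll, pitch, yaw] about the fixed x, y, z axes, in that order (R = Rz(yaw) Ry(pitch) Rx(roll)).
In Python, from station import ctrl, optics gives the robot as it stands.
- The arm moves only by the tool jog_arm, never from a script. Its argument "targets" is a list of rows, each a list of 3 entries, a list of its own where there are three numbers: the finger opening in cm, from 0 to 9.4, then the shift along the tool's x, y, z in cm, then the turn about the tool's y in rad. A call has 1 to 10 rows; each row is the pose to reach, as a shift and turn from the pose commanded when the call began, along the tool's axes at that moment; what a row does not reach only later rows make up. A row lasts 1/10 s, in which the tool goes at most 50 mm and 8.59 degrees, less where a joint would pass 70% of its speed; a pose out of reach is approached as far as the arm can. A call with a gripper value outside its range is refused whole. The fingers move at their own pace and stop on an object; "grip_force" is the grip in N (left out, the last holds). Time passes only in rows, so rows that repeat a pose let the fingers close. It gives the time, the measured TCP pose, the force and the opening at its end, in the units of the state.
- ctrl.get_obs(): the state, without advancing time (a new reading comes with each control period).
- optics.camera(name): name is "scene" or "top" or "wrist"; returns a dict with "img" (400x640x3 uint8, red, green, blue), "range_z" (400x640 float32, m along the optical axis (not along the pixel's ray), 0 where there is no reading), "camera_matrix" (3x3 intrinsics, pixels), "world_to_cam" (4x4, takes a point from world to camera coordinates); the wrist camera has in their place "mount" (4x4, takes a point from camera to tool coordinates, whose origin is the TCP and whose axes are the tool frame's). Camera axes: x right, y up, looking along -z (the intrinsics and any distortion apply to the point x, -y, -z); pixel columns grow to the right and rows downward; lengths in m; the calibration is good to about 2 mm. A picture is of the moment at which its call begins: read the wrist's pose just before it.
- ctrl.hand_in(): hands the job in, once; it reports no verdict.
The state is a dict: "time_s": time; "qpos": joint angles; "joint_vel": joint speeds; "tau": joint torques, N m; "ee_pos": TCP position; "eef_rot": TCP orientation; "force": force on the tool from outside, world axes, zero at the start; "moment": the same for the moment, N m; "grip_width": finger opening in m.
Only numpy, scipy, OpenCV 4.12 (cv2) and the standard library are available. Lean on these libraries where they do the work, as an engineer would, in place of code of your own. Each camera call takes 0.05 s, during which the arm holds its last target. There are 200 camera calls.

### The job

Open the bench-top specimen cabinet wide for restocking. Open the blue leaf before the white one, because its cover strip overlaps the white leaf, and push the orange tab of the white leaf's flush bolt fully down out of its keeper before you swing the white leaf out. Leave both leaves standing open about square to the cabinet front or further, with the bolt still drawn, and do not disturb the bottle, the jar or the round plate on the bench.

Things in the scene. Friction and masses are not known exactly. Their poses are not given: they have to be found in the camera images.
- cabinet: Fixed white cabinet 300 wide, 220 high, 160 deep. Origin: bottom centre of the carcass front, on the bench. x axis: out of the front, away from the robot (doors are worked by reaching over the top); y along the front; z up. Blue leaf on the -y half, white leaf on +y; each 148 wide, 186 high, outer face at x = 16; they meet at y = 0. A 20 high header above, flush with them.
- active_leaf (a joint): Blue leaf's hinge angle, rad: 0 shut, grows as it swings out (clockwise from above), stop at 1.9; may start ajar by up to 0.3. No latch; friction of 0.12 N m keeps it where it is left. Its steel cover strip (5 thick, full height) lies in front of the white leaf's edge by 14, so the white leaf would jam against it unless the blue one is opened first.
- active_leaf_hinge (a point): Point on the blue leaf's vertical hinge axis (its outer edge, y = -150 and 8 in front of the cabinet's origin plane), 190 above the bench.
- active_leaf_pull (a point): Grip point on the blue leaf's pull, an upright round black bar of diameter 14 whose axis stands 40 off the leaf's face, 45 from the meeting edge and 105 from the hinge line along the leaf. Point on the axis, 190 above the bench, 30 below the cabinet's top; the bar goes from 25 above it to 82 below, its stems start 42 below. Moves with the leaf.
- passive_leaf (a joint): Hinge angle of the white leaf in rad: 0 shut, grows as it swings out (anticlockwise seen from above), stop at 1.9; starts shut, held by the bolt. About 0.12 N m of friction. With the bolt up it only rattles by about 0.015 rad.
- passive_leaf_hinge (a point): Point on the white leaf's vertical hinge axis (y = +150 and 8 in front of the cabinet's origin plane), 190 above the bench.
- passive_leaf_pull (a point): Grip point on the white leaf's pull: the same bar as the blue one's, 80 from the meeting edge, 70 from the hinge line along the leaf; 190 above the bench. Moves with the leaf.
- bolt (a joint): Slide of the flush bolt on the white leaf, in m: 0 fully up in the steel keeper on the header, 0.024 fully down (stop). It clears the keeper from 0.016 on; starts between 0 and 0.005. It stays where it is left: about 4 N to push it, a little more when fast.
- bolt_tab (a point): Centre of the pressing area on top of the bolt's orange tab. The tab is 24 wide (along the leaf), 10 thick, and stands out from 2 to 56 off the leaf's face; the point is 40 off the face, 32 from the meeting edge, 196 above the bench with the bolt up. Push straight down. The keeper above projects 20 from the face. Moves with bolt and leaf.
- reagent_bottle_mid (a point): Amber bottle, diameter 64, height 130, standing on the bench beside the cabinet; point half-way up. To be left alone.
- specimen_jar_mid (a point): Clear jar with blue cap, diameter 72, height 90, standing on the bench on the other side; point half-way up. To be left alone.
- wafer_plate_mid (a point): Round aluminium plate, diameter 150, 16 high, lying on the bench in front of the cabinet's doors; point at half height. To be left alone.

How it is judged:
By the outcome, as a careful person would: the job done as asked, in the order asked, and still so for the second after the job is handed in, with the robot touching nothing.
It also fails if it takes over 69 s, if anything falls off the work surface, if the arm or the gripper's body presses on something with over 40 N, if the wrist force passes 120 N, or if a joint passes its speed limit or range.

## Working session

There is one attempt and no reset: what is moved stays moved. The work goes in short steps, Python scripts to look and compute and a tool call to move; the robot and the scene stay as the last step left them, time stands still between calls to the robot, and variables do not carry over. Pictures are saved under pics/ and viewed, about 8 in all and at most 12, crops included, and the job is handed in when it is done.

Besides the shell and the picture viewer there is one more tool, called after "Request:" as name(argument=value, ...), one argument or row to a line, values as JSON. jog_arm: Moves the arm, as the interface text tells. Its arguments: {"type":"object","properties":{"targets":{"type":"array","items":{"type":"array"}},"grip_force":{"type":"number"}},"required":["targets"]}

```bash
ls; mkdir -p pics; python3 - <<'E'
from station import ctrl, optics
import cv2, numpy as np
o=ctrl.get_obs(); print(o)
for n in ("scene","top"):
    c=optics.camera(n); np.savez(f"{n}0.npz",**{k:v for k,v in c.items() if not isinstance(v,str)})
    cv2.imwrite(f"pics/{n}0.png",c["img"][:,:,::-1]); print(n,c["camera_matrix"].tolist(),c["world_to_cam"].round(3).tolist(),[k for k in c])
E
```

```text
pics
{'time_s': 0.0, 'qpos': array([-1.20361627e+00,  3.00466044e-01,  1.52161896e+00, -1.64092306e-05,
        1.32071330e+00, -6.66070184e-02]), 'joint_vel': array([-0.00287164, -0.00109098, -0.00077443, -0.00051284, -0.0005387 ,
        0.00105247]), 'tau': array([ 8.67233175e-04, -5.31812954e+01, -3.52737844e+01,  7.08105136e-02,
        2.44845764e-02, -9.45825741e-05]), 'ee_pos': array([ 0.23106721, -0.49882059,  0.22387307]), 'eef_rot': array([-1.57073194e+00,  1.20403704e-03, -1.13700515e+00]), 'force': array([ 0.31549456, -0.15207846, -0.4201381 ]), 'moment': array([-0.02203997, -0.03351497,  0.00861731]), 'grip_width': 0.09401300304149443}
scene [[511.7496113749603, 0.0, 317.66400533454197], [0.0, 511.7496113749603, 203.37828629435742], [0.0, 0.0, 1.0]] [[-0.863, 0.505, 0.02, 0.518], [-0.333, -0.597, 0.73, 0.102], [0.381, 0.623, 0.684, -1.841], [0.0, 0.0, 0.0, 1.0]] ['img', 'range_z', 'camera_matrix', 'world_to_cam']
top [[409.237372905581, 0.0, 312.1652524927322], [0.0, 409.237372905581, 207.15143819197192], [0.0, 0.0, 1.0]] [[0.052, -0.999, 0.005, -0.015], [0.978, 0.052, 0.203, -0.605], [-0.203, -0.006, 0.979, -1.506], [0.0, 0.0, 0.0, 1.0]] ['img', 'range_z', 'camera_matrix', 'world_to_cam']
```

View pics/scene0.png

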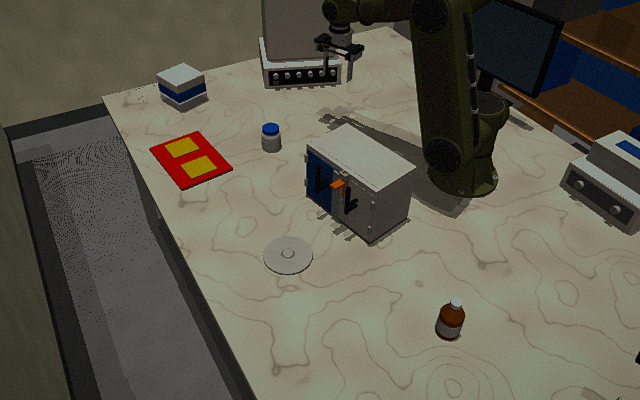

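View pics/top0.png

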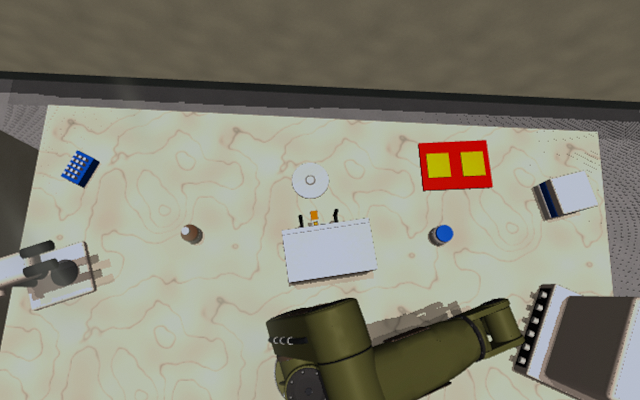

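Scene: the cabinet is mid-image (scene ~360,185; top ~330,250), with the orange tab at top (314,216), the pull bars at (301,220) for white and (336,214) for blue. The plate is at (311,180), the bottle at (191,233) and the jar at (442,234). Next I'll measure.

```bash
cat > h.py <<'E'
import numpy as np, cv2
def cloud(c):
    K=c["camera_matrix"]; z=c["range_z"]; v,u=np.mgrid[0:z.shape[0],0:z.shape[1]]
    p=np.stack([(u-K[0,2])/K[0,0]*z,-(v-K[1,2])/K[1,1]*z,-z],-1)
    T=np.linalg.inv(c["world_to_cam"]); w=p@T[:3,:3].T+T[:3,3]; w[z==0]=np.nan; return w
def onplane(c,u,v,h):
    K=c["camera_matrix"]; T=np.linalg.inv(c["world_to_cam"])
    d=T[:3,:3]@np.array([(u-K[0,2])/K[0,0],-(v-K[1,2])/K[1,1],-1]); o=T[:3,3]; return o+d*(h-o[2])/d[2]
E
python3 - <<'E'
from h import *
np.set_printoptions(precision=4,suppress=True)
for n in("top","scene"):
    c=dict(np.load(n+"0.npz")); w=cloud(c); im=c["img"].astype(int); hsv=cv2.cvtColor(c["img"],cv2.COLOR_RGB2HSV)
    inb=(w[...,0]>.2)&(w[...,0]<.9)&(abs(w[...,1])<.45)
    m=(inb&(abs(w[...,2]-.22)<.006)&(hsv[...,1]<60)).astype(np.uint8)
    nn,l,s,ce=cv2.connectedComponentsWithStats(m); k=1+np.argmax(s[1:,4]); m=(l==k)
    pts=w[m]; print(n,"top z",np.median(pts[:,2]),s[k])
    vv,uu=np.nonzero(m); r=np.array([onplane(c,u,v,.22) for u,v in zip(uu,vv)])[:,:2].astype(np.float32)
    R=cv2.minAreaRect(r); print(R, cv2.boxPoints(R).tolist())
    o=inb&(hsv[...,0]>5)&(hsv[...,0]<20)&(hsv[...,1]>190)&(hsv[...,2]>120)&(w[...,2]>.15)
    print("orange",o.sum(),np.nanmedian(w[o],0),np.nanmin(w[o],0),np.nanmax(w[o],0))
    b=inb&(hsv[...,2]<60)&(w[...,2]>.205)&(w[...,0]>.4)&(w[...,0]<.65)&(abs(w[...,1])<.2)
    nn,l,s,ce=cv2.connectedComponentsWithStats(b.astype(np.uint8))
    for i in range(1,nn):
        if s[i,4]>4: print("dark",s[i],np.nanmedian(w[l==i],0),onplane(c,*ce[i],.215))
    bl=inb&(hsv[...,0]>100)&(hsv[...,0]<130)&(hsv[...,1]>150)
    nn,l,s,ce=cv2.connectedComponentsWithStats(bl.astype(np.uint8))
    for i in range(1,nn):
        if s[i,4]>30: print("blue",s[i],np.nanmedian(w[l==i],0),np.nanmin(w[l==i],0),np.nanmax(w[l==i],0))
    lo=inb&(w[...,2]>.009)&(w[...,2]<.025)&(w[...,0]>.5)
    nn,l,s,ce=cv2.connectedComponentsWithStats(lo.astype(np.uint8)); k=1+np.argmax(s[1:,4]); print("plate",s[k],np.nanmedian(w[l==k],0),(np.nanmin(w[l==k],0)+np.nanmax(w[l==k],0))/2)
    hi=inb&(w[...,2]>.03)&(w[...,2]<.14)
    nn,l,s,ce=cv2.connectedComponentsWithStats(hi.astype(np.uint8))
    for i in range(1,nn):
        if s[i,4]>80: print("obj",s[i],np.nanmedian(w[l==i],0),np.nanmax(w[l==i],0))
im=cv2.imread("pics/scene0.png")[110:260,250:430]; a=cv2.resize(im,None,fx=4,fy=4,interpolation=cv2.INTER_CUBIC)[:600]
cv2.imwrite("pics/crop0.png",a[:, :800])
E
```

```text
top top z 0.22109263925101152 [ 282  218   96   65 4462]
((0.4391980469226837, -0.04667672514915466), (0.19544751942157745, 0.29999247193336487), 11.492814064025879) [[0.31354767084121704, 0.080841064453125], [0.37331968545913696, -0.2131364643573761], [0.5648484230041504, -0.17419451475143433], [0.5050764083862305, 0.11978301405906677]]
orange 49 [0.549  0.0089 0.1979] [ 0.5156 -0.0026  0.1912] [0.564  0.0193 0.2081]
dark [335 209   3   4  10] [ 0.5651 -0.0664  0.2154] [ 0.5654 -0.0659  0.215 ]
dark [299 215   3   4  12] [0.5376 0.056  0.2137] [0.5379 0.056  0.215 ]
plate [292 163  37  36 549] [0.7232 0.035  0.0119] [0.7246 0.0316 0.0168]
obj [194 227   8  15  83] [0.4786 0.4435 0.0727] [0.5037 0.4498 0.0975]
scene top z 0.22035771178070918 [ 306  123  111   71 3605]
((0.4406299591064453, -0.04222819209098816), (0.20136092603206635, 0.3056492805480957), 11.310919761657715) [[0.3119310140609741, 0.0878814160823822], [0.3718789219856262, -0.21183133125305176], [0.5693289041519165, -0.17233780026435852], [0.5093809962272644, 0.12737494707107544]]
orange 71 [0.5441 0.0101 0.1966] [ 0.50
[... 272 characters left out ...]
]
dark [392 180   5   6  10] [0.4119 0.1025 0.2116] [0.4127 0.104  0.215 ]
dark [364 185  10   7  16] [0.492  0.0913 0.2158] [0.4901 0.0888 0.215 ]
dark [382 184   9   7  14] [0.4477 0.1094 0.2164] [0.446  0.1092 0.215 ]
dark [346 187   5   5  21] [0.5407 0.0594 0.212 ] [0.543  0.0624 0.215 ]
dark [374 191   7   4  12] [0.4801 0.1146 0.2146] [0.4804 0.1147 0.215 ]
blue [307 149  32  63 912] [ 0.5322 -0.105   0.1211] [ 0.5145 -0.1771  0.0086] [ 0.5761 -0.0339  0.2093]
plate [271 243  42  31 443] [0.7236 0.0511 0.011 ] [0.718  0.0475 0.0157]
obj [267 131  13  16 104] [ 0.5279 -0.4454  0.0557] [ 0.5531 -0.4374  0.092 ]
obj [ 305  163  108   75 2416] [0.4947 0.0687 0.0844] [0.5761 0.1211 0.1399]
```

View pics/crop0.png

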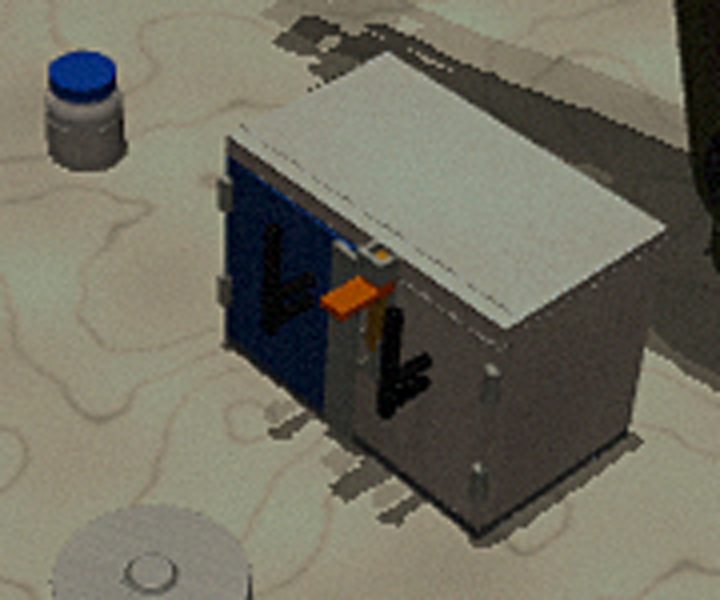

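The crop shows the blue leaf nearly shut with its strip over the white edge, the bolt tab orange and up at about (350,297), and the pulls at (272,275) and (392,360). Cabinet yaw is about 0.2 rad with its origin near (0.4995, -0.032). The known pull and tab positions agree with this to a few mm.

```bash
cat >> h.py <<'E'
from scipy.spatial.transform import Rotation as Ro
O=np.array([.500,-.031]); PSI=0.2
def W(x,y): c,s=np.cos(PSI),np.sin(PSI); return O+np.array([c*x-s*y,s*x+c*y])
def pull(leaf,th): # leaf -1 blue, +1 white ; local xy
    L=.105 if leaf<0 else .07; r=np.array([.048,L]); c,s=np.cos(th),np.sin(th)
    v=np.array([c*r[0]+s*r[1], -s*r[0]+c*r[1]]); return W(.008+v[0], -leaf*-.150+ -leaf*v[1])
def shift(o,xyz,yaw=None):
    R=Ro.from_euler('xyz',o["eef_rot"]); d=R.inv().apply(np.array(xyz)-o["ee_pos"])*100
    return d.round(2).tolist(), None if yaw is None else round(float((o["eef_rot"][2]-yaw+np.pi)%(2*np.pi)-np.pi),3)
E
python3 - <<'E'
from h import *; from station import ctrl
o=ctrl.get_obs(); print(pull(-1,0),pull(-1,1.6),pull(1,0),pull(1,1.6))
p=pull(-1,.02)
print(shift(o,[*p,.31],PSI-np.pi/2),shift(o,[*p,.19]))
E
```

```text
[ 0.56382385 -0.06397751] [ 0.64927158 -0.20587567] [0.53899018 0.05853081] [0.53530377 0.18024817]
([-25.34, -8.58, 48.65], 0.234) ([-25.33, 3.42, 48.65], None)
```

Request:
jog_arm(
  targets=[
    [6.0, [0, -4, 0], 0],
    [6.0, [-2, -8.6, 3], 0.05],
    [6.0, [-25.3, -8.6, 48.6], 0.234],
    [6.0, [-25.3, -8.6, 48.6], 0.234],
    [6.0, [-25.3, -8.6, 48.6], 0.234],
    [6.0, [-25.3, -8.6, 48.6], 0.234],
    [6.0, [-25.3, -8.6, 48.6], 0.234],
    [6.0, [-25.3, -8.6, 48.6], 0.234],
    [6.0, [-25.3, -8.6, 48.6], 0.234],
    [6.0, [-25.3, -8.6, 48.6], 0.234],
  ],
)

```text
time_s: 1.1
ee_pos: [0.4924, -0.1584, 0.3088]
eef_rot: [-1.571, 0.0, -1.371]
force: [-0.5, -1.4, 0.5]
grip_width: 0.0602
```

Request:
jog_arm(
  targets=[
    [6.0, [0, 0, 0], 0],
    [6.0, [0, 0, 0], 0],
  ],
)

```text
time_s: 1.3
ee_pos: [0.4917, -0.1596, 0.3084]
eef_rot: [-1.572, 0.0, -1.369]
force: [-0.2, -0.8, -0.5]
grip_width: 0.0603
```

```bash
python3 - <<'E'
from h import *; from station import ctrl,optics
o=ctrl.get_obs(); print(o["time_s"],o["ee_pos"],o["eef_rot"],o["joint_vel"].round(2),o["grip_width"],o["force"])
c=optics.camera("wrist"); print(c["camera_matrix"],c["mount"].round(3)); cv2.imwrite("pics/w1.png",c["img"][:,:,::-1])
p=pull(-1,.02); print(p,shift(o,[*p,.19],PSI-np.pi/2))
E
```

```text
1.3 [ 0.49171003 -0.15962848  0.30841118] [-1.57171152e+00  4.15292208e-04 -1.36888524e+00] [-0.05 -0.01  0.01 -0.   -0.   -0.01] 0.0602821540056629 [-0.21242729 -0.78759602 -0.49953846]
[[301.79450707   0.         314.85142708]
 [  0.         301.79450707 198.85626413]
 [  0.           0.           1.        ]] [[ 1.     0.001 -0.    -0.   ]
 [-0.001  0.258 -0.966 -0.16 ]
 [-0.     0.966  0.258  0.076]
 [ 0.     0.     0.     1.   ]]
[ 0.56606732 -0.06452362] ([-7.82, 11.84, 9.2], 0.002)
```

View pics/w1.png

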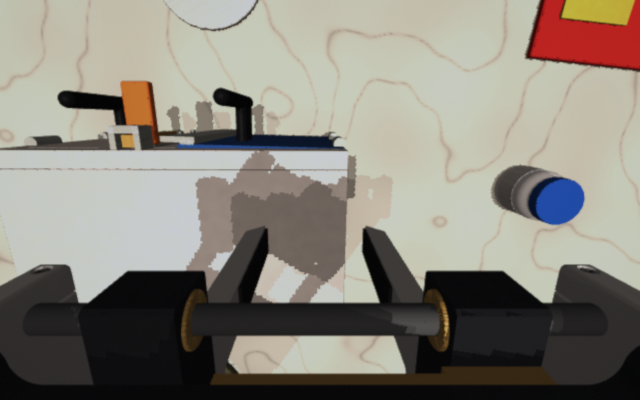

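The wrist view shows the blue pull's top at about (221,95), the white pull's at (66,98) and the tab at about (138,110). The TCP is still 12 cm short, over the cabinet. I'll cross-check the bar tops, then continue.

```bash
cat >> h.py <<'E'
def wray(o,c,u,v,h):
    K=c["camera_matrix"]; R=Ro.from_euler('xyz',o["eef_rot"]).as_matrix(); M=c["mount"]
    d=R@M[:3,:3]@np.array([(u-K[0,2])/K[0,0],-(v-K[1,2])/K[1,1],-1]); s=o["ee_pos"]+R@M[:3,3]; return s+d*(h-s[2])/d[2]
E
python3 - <<'E'
from h import *; from station import ctrl,optics
o=ctrl.get_obs(); c=optics.camera("wrist")
for n,u,v,h in(("blue",221,95,.215),("white",66,98,.215),("tabcorner",122,82,.196),("tabcorner",152,82,.196)): print(n,wray(o,c,u,v,h),)
print(W(.072,.044),W(.072,.020))
E
```

```text
blue [ 0.56822582 -0.06853531  0.215     ]
white [0.54142782 0.05241497 0.215     ]
tabcorner [0.56218899 0.02062553 0.196     ]
tabcorner [ 0.56722884 -0.0042709   0.196     ]
[0.56182334 0.02642712] [0.56659141 0.00290552]
```

Request:
jog_arm(
  targets=[
    [6.0, [-3.9, 0, 4.6], 0],
    [6.0, [-7.8, 0, 9.2], 0],
    [6.0, [-7.8, 0, 9.2], 0],
    [6.0, [-7.8, 0, 9.2], 0],
  ],
)

```text
time_s: 1.8
ee_pos: [0.5668, -0.0651, 0.3083]
eef_rot: [-1.571, 0.0, -1.37]
force: [0.1, -0.6, -0.2]
grip_width: 0.0602
```

Request:
jog_arm(
  targets=[
    [6.0, [0, 4, 0], 0],
    [6.0, [0.2, 7, 0], 0],
    [6.0, [0.2, 10, 0], 0],
    [6.0, [0.2, 11.8, 0], 0],
    [6.0, [0.2, 11.8, 0], 0],
  ],
)

```text
time_s: 2.3
ee_pos: [0.565, -0.0693, 0.1888]
eef_rot: [-1.575, 0.001, -1.373]
force: [-0.4, -0.2, 0.3]
grip_width: 0.0599
```

Request:
jog_arm(
  targets=[
    [0.5, [0, 0, 0], 0],
    [0.5, [0, 0, 0], 0],
    [0.5, [0, 0, 0], 0],
    [0.5, [0, 0, 0], 0],
    [0.5, [0, 0, 0], 0],
    [0.5, [0, 0, 0], 0],
  ],
  grip_force=15,
)

```text
time_s: 2.9
ee_pos: [0.5667, -0.0672, 0.1911]
eef_rot: [-1.57, 0.0, -1.371]
force: [4.5, 21.5, 2.1]
grip_width: 0.016
```

```bash
sed -i 's/O=np.array(\[.500,-.031\])/O=np.array([.501,-.0335])/' h.py; python3 - <<'E'
from h import *; from station import ctrl,optics
o=ctrl.get_obs(); print(o["ee_pos"],o["eef_rot"],o["grip_width"],o["force"])
for t in(0,.02,.2,.4,.6,.8,1.0,1.2,1.4,1.6,1.7): print(t,pull(-1,t),shift(o,[*pull(-1,t),.19]))
E
```

```text
[ 0.56670956 -0.06724777  0.19108549] [-1.57035220e+00  4.74971514e-04 -1.37085727e+00] 0.01597203909795605 [ 4.51715894 21.54596711  2.12151545]
0 [ 0.56482385 -0.06647751] ([-0.11, 0.11, -0.17], None)
0.02 [ 0.56706732 -0.06702362] ([-0.01, 0.11, 0.04], None)
0.2 [ 0.58664093 -0.07392063] ([1.05, 0.11, 1.82], None)
0.4 [ 0.60654441 -0.08554977] ([2.58, 0.11, 3.54], None)
0.6 [ 0.62374079 -0.10090131] ([4.43, 0.11, 4.92], None)
0.8 [ 0.6375445  -0.11936323] ([6.51, 0.11, 5.91], None)
1.0 [ 0.64740524 -0.14019952] ([8.75, 0.11, 6.46], None)
1.2 [ 0.6529299 -0.1625795] ([11.06, 0.11, 6.56], None)
1.4 [ 0.65389821 -0.18561094] ([13.33, 0.1, 6.19], None)
1.6 [ 0.65027158 -0.20837567] ([15.49, 0.1, 5.39], None)
1.7 [ 0.64677329 -0.21937299] ([16.5, 0.1, 4.83], None)
```

Only one finger bears on the bar (about 21 N), so I'll centre the tool about 2 mm toward +y.

Request:
jog_arm(
  targets=[
    [0.5, [-0.15, 0, 0], 0],
    [0.5, [-0.25, 0, 0], 0],
    [0.5, [-0.25, 0, 0], 0],
  ],
)

```text
time_s: 3.2
ee_pos: [0.566, -0.066, 0.191]
eef_rot: [-1.571, -0.002, -1.371]
force: [-1.5, -6.7, 0.6]
grip_width: 0.0142
```

Request:
jog_arm(
  targets=[
    [0.5, [0.5, 0, 0.9], 0],
    [0.5, [1.1, 0, 1.8], 0],
    [0.5, [1.9, 0, 2.7], 0],
    [0.5, [2.7, 0, 3.5], 0],
    [0.5, [3.6, 0, 4.25], 0],
    [0.5, [4.5, 0, 4.9], 0],
    [0.5, [5.5, 0, 5.45], 0],
    [0.5, [6.6, 0, 5.9], 0],
    [0.5, [7.7, 0, 6.2], 0],
    [0.5, [8.8, 0, 6.4], 0],
  ],
)

```text
time_s: 4.2
ee_pos: [0.647, -0.1381, 0.191]
eef_rot: [-1.57, 0.001, -1.37]
force: [3.0, 4.5, 2.2]
grip_width: 0.0136
```

Request:
jog_arm(
  targets=[
    [0.5, [1.1, 0, 0.1], 0],
    [0.5, [2.3, 0, 0.1], 0],
    [0.5, [3.4, 0, 0], 0],
    [0.5, [4.6, 0, -0.25], 0],
    [0.5, [5.6, 0, -0.6], 0],
    [0.5, [6.7, 0, -1.0], 0],
    [0.5, [7.7, 0, -1.6], 0],
    [0.5, [7.7, 0, -1.6], 0],
  ],
)

```text
time_s: 5.0
ee_pos: [0.6451, -0.2193, 0.1907]
eef_rot: [-1.571, -0.001, -1.373]
force: [1.4, -1.2, -1.0]
grip_width: 0.0136
```

Request:
jog_arm(
  targets=[
    [3.0, [0, 0, 0], 0],
    [3.0, [0, 0, 0], 0],
    [3.0, [0, -3, 0], 0],
    [3.0, [0, -7, 0], 0],
    [3.0, [0, -11, 0], 0],
    [3.0, [0, -11, 0], 0],
  ],
)

```text
time_s: 5.6
ee_pos: [0.647, -0.2172, 0.3075]
eef_rot: [-1.563, -0.005, -1.37]
force: [-0.2, -0.1, -0.1]
grip_width: 0.0298
```

```bash
sed -i 's/-.0335\]/-.032]/' h.py; python3 - <<'E'
from h import *; from station import ctrl,optics
o=ctrl.get_obs(); print(o["time_s"],o["ee_pos"],o["eef_rot"],o["grip_width"])
c=optics.camera("wrist"); cv2.imwrite("pics/w2.png",c["img"][:,:,::-1]); 
t=W(.056,.032); print(t,shift(o,[*t,.27],PSI-np.pi/2),shift(o,[*t,.191]))
E
```

```text
5.6 [ 0.64695298 -0.21720898  0.30751209] [-1.56289281 -0.00533285 -1.37035085] 0.029769507789597076
[0.54952631 0.01048761] ([-24.27, 3.58, -5.04], 0.0) ([-24.32, 11.48, -5.1], None)
```

View pics/w2.png

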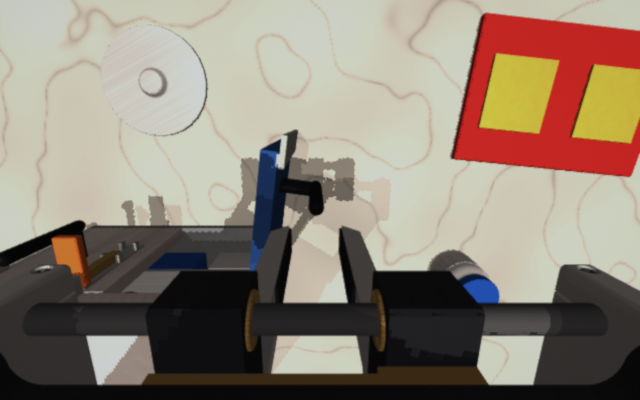

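The blue leaf now stands open past square, seen at about (270,200) with its pull at (315,195); the tab is at (68,258). Next I close the fingers and go above the tab.

Request:
jog_arm(
  targets=[
    [0, [-5, 0, -1], 0],
    [0, [-10, 0, -2], 0],
    [0, [-15, 0, -3], 0],
    [0, [-20, 0, -4], 0],
    [0, [-24.3, 0, -5], 0],
    [0, [-24.3, 0, -5], 0],
    [0, [-24.3, 2, -5], 0],
    [0, [-24.3, 2, -5], 0],
    [0, [-24.3, 2, -5], 0],
  ],
)

```text
time_s: 6.55
ee_pos: [0.5486, 0.0106, 0.2803]
eef_rot: [-1.572, 0.0, -1.371]
force: [-0.3, -0.2, -0.2]
grip_width: 0.0007
```

```bash
python3 - <<'E'
from h import *; from station import ctrl,optics
o=ctrl.get_obs(); print(o["time_s"],o["ee_pos"],o["eef_rot"],o["grip_width"],o["force"])
c=optics.camera("wrist"); cv2.imwrite("pics/w3.png",c["img"][:,:,::-1]); 
c=optics.camera("top");w=cloud(c); hsv=cv2.cvtColor(c["img"],cv2.COLOR_RGB2HSV)
m=(hsv[...,0]>5)&(hsv[...,0]<20)&(hsv[...,1]>190)&(hsv[...,2]>120)&(abs(w[...,0]-.53)<.07)&(abs(w[...,1])<.1); print(m.sum(),np.nanmedian(w[m],0))
t=W(.056,.032); print(t,shift(o,[*t,.20],PSI-np.pi/2),shift(o,[*t,.191]))
E
```

```text
6.55 [0.54860285 0.01058931 0.28032712] [-1.57248156e+00  3.21893134e-04 -1.37135955e+00] 0.000684527899331307 [-0.25792606 -0.20690811 -0.19201304]
0 [nan nan nan]
[0.54952631 0.01048761] ([0.03, 8.03, 0.1], -0.001) ([0.03, 8.93, 0.1], None)
  return np.nanmean(a, axis, out=out, keepdims=keepdims)
```

View pics/w3.png

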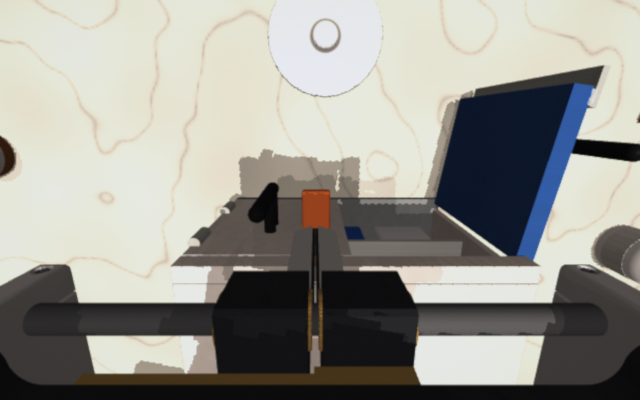

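The tab at (316,208) is centred under the closed fingers, and the blue leaf is at right, open. Pressing down now.

Request:
jog_arm(
  targets=[
    [0, [0, 3.5, 0.1], 0],
    [0, [0, 6, 0.1], 0],
    [0, [0, 6.5, 0.1], 0],
    [0, [0, 7, 0.1], 0],
    [0, [0, 7.4, 0.1], 0],
    [0, [0, 7.8, 0.1], 0],
    [0, [0, 8.2, 0.1], 0],
    [0, [0, 8.5, 0.1], 0],
    [0, [0, 8.8, 0.1], 0],
    [0, [0, 8.8, 0.1], 0],
  ],
)

```text
time_s: 7.65
ee_pos: [0.5496, 0.011, 0.1925]
eef_rot: [-1.571, -0.0, -1.371]
force: [-0.3, 0.2, -0.0]
grip_width: 0.0009
```

Request:
jog_arm(
  targets=[
    [0, [0, 0.1, 0], 0],
    [0, [0, 0.15, 0], 0],
    [0, [0, 0.15, 0], 0],
  ],
)

```text
time_s: 7.95
ee_pos: [0.5496, 0.011, 0.1914]
eef_rot: [-1.571, -0.0, -1.371]
force: [0.2, -0.7, 2.8]
grip_width: 0.0005
```

Request:
jog_arm(
  targets=[
    [0, [0, 0.1, 0], 0],
    [0, [0, 0.2, 0], 0],
    [0, [0, 0.2, 0], 0],
  ],
)

```text
time_s: 8.25
ee_pos: [0.5503, 0.0113, 0.191]
eef_rot: [-1.568, -0.0, -1.371]
force: [-1.2, 0.8, 13.5]
grip_width: 0.0003
```

Request:
jog_arm(
  targets=[
    [0, [0, 0.1, 0], 0],
    [0, [0, 0.1, 0], 0],
  ],
)

```text
time_s: 8.45
ee_pos: [0.5507, 0.0115, 0.1908]
eef_rot: [-1.566, -0.0, -1.371]
force: [-2.1, 2.4, 19.5]
grip_width: 0.0006
```

The bolt is at its hard stop: TCP z is 0.191, as predicted for 24 mm of travel, with force rising to 19 N. Next is the white pull.

Request:
jog_arm(
  targets=[
    [0, [0, -3, 0], 0],
    [0, [0, -7, 0], 0],
    [4.0, [0, -10, 0], 0],
    [4.0, [-4.8, -10, 0], 0],
    [4.0, [-4.8, -10, 0], 0],
    [4.0, [-4.8, -10, 0], 0],
  ],
)

```text
time_s: 9.05
ee_pos: [0.5399, 0.0587, 0.288]
eef_rot: [-1.571, 0.0, -1.369]
force: [-0.9, 0.1, -0.2]
grip_width: 0.0292
```

```bash
python3 - <<'E'
from h import *; from station import ctrl,optics
o=ctrl.get_obs(); print(o["time_s"],o["ee_pos"],o["eef_rot"],o["grip_width"],o["force"])
c=optics.camera("wrist"); cv2.imwrite("pics/w4.png",c["img"][:,:,::-1]); 
t=pull(1,0); print(t,shift(o,[*t,.195],PSI-np.pi/2))
o["ee_pos"]=np.array([*t,.195])
for a in np.arange(.1,1.75,.1): print(round(a,1),shift(o,[*pull(1,a),.195])[0])
E
```

```text
9.05 [0.53990443 0.05871825 0.2880326 ] [-1.57141565e+00  4.72641696e-05 -1.36929444e+00] 0.02924098195074257 [-0.90730444  0.05990319 -0.20184635]
[0.53999018 0.05753081] ([0.12, 9.3, -0.01], 0.002)
0.1 [-0.51, -0.0, 0.68]
0.2 [-1.09, -0.0, 1.3]
0.3 [-1.73, -0.0, 1.86]
0.4 [-2.42, -0.0, 2.35]
0.5 [-3.15, -0.0, 2.77]
0.6 [-3.93, -0.0, 3.12]
0.7 [-4.73, -0.0, 3.39]
0.8 [-5.56, -0.0, 3.57]
0.9 [-6.4, -0.0, 3.68]
1.0 [-7.25, -0.0, 3.69]
1.1 [-8.1, -0.0, 3.63]
1.2 [-8.93, -0.0, 3.48]
1.3 [-9.75, -0.0, 3.24]
1.4 [-10.54, -0.0, 2.93]
1.5 [-11.29, -0.0, 2.54]
1.6 [-12.0, -0.0, 2.07]
1.7 [-12.66, -0.0, 1.54]
```

View pics/w4.png

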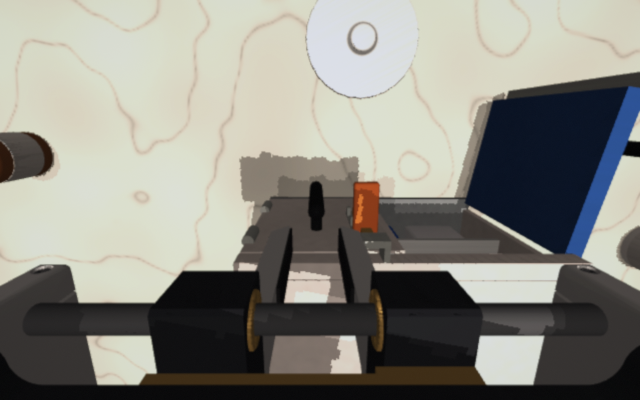

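The white pull at (316,205) sits centred between the fingers, and the lowered tab at (367,205) is clear of them.

Request:
jog_arm(
  targets=[
    [4.0, [0, 0, 0], 0],
    [4.0, [0, 4, 0], 0],
    [4.0, [0, 7, 0], 0],
    [4.0, [0, 9.2, 0], 0],
    [4.0, [0, 9.2, 0], 0],
    [0.5, [0, 9.2, 0], 0],
    [0.5, [0, 9.2, 0], 0],
    [0.5, [0, 9.2, 0], 0],
    [0.5, [0, 9.2, 0], 0],
    [0.5, [0, 9.2, 0], 0],
  ],
)

```text
time_s: 10.1
ee_pos: [0.5406, 0.058, 0.1973]
eef_rot: [-1.569, -0.001, -1.371]
force: [1.2, -2.3, 5.4]
grip_width: 0.0139
```

Request:
jog_arm(
  targets=[
    [0.5, [-0.2, 0, 0.35], 0],
    [0.5, [-0.5, 0, 0.7], 0],
    [0.5, [-1.1, 0, 1.3], 0],
    [0.5, [-1.7, 0, 1.85], 0],
    [0.5, [-2.4, 0, 2.35], 0],
    [0.5, [-3.15, 0, 2.75], 0],
    [0.5, [-3.95, 0, 3.1], 0],
    [0.5, [-4.75, 0, 3.4], 0],
    [0.5, [-5.55, 0, 3.55], 0],
    [0.5, [-6.4, 0, 3.7], 0],
  ],
)

```text
time_s: 11.1
ee_pos: [0.5645, 0.1281, 0.1973]
eef_rot: [-1.569, -0.001, -1.371]
force: [2.3, -4.4, 5.1]
grip_width: 0.0137
```

Request:
jog_arm(
  targets=[
    [0.5, [-0.85, 0, 0], 0],
    [0.5, [-1.7, 0, -0.05], 0],
    [0.5, [-2.55, 0, -0.2], 0],
    [0.5, [-3.35, 0, -0.45], 0],
    [0.5, [-4.15, 0, -0.75], 0],
    [0.5, [-4.9, 0, -1.15], 0],
    [0.5, [-5.6, 0, -1.6], 0],
    [0.5, [-6.25, 0, -2.15], 0],
    [0.5, [-6.25, 0, -2.15], 0],
    [0.5, [-6.25, 0, -2.15], 0],
  ],
)

```text
time_s: 12.1
ee_pos: [0.5303, 0.1856, 0.1973]
eef_rot: [-1.57, 0.0, -1.371]
force: [-0.9, 0.3, 7.2]
grip_width: 0.0139
```

Request:
jog_arm(
  targets=[
    [2.5, [0, 0, 0], 0],
    [2.5, [0, 0, 0], 0],
    [2.5, [0, -2, 0], 0],
    [2.5, [0, -6, 0], 0],
    [2.5, [0, -11, 0], 0],
    [2.5, [0, -15, 0], 0],
    [2.5, [0, -15, -5], 0],
    [2.5, [0, -15, -10], 0],
    [2.5, [0, -15, -15], 0],
    [2.5, [0, -15, -15], 0],
  ],
)

```text
time_s: 13.1
ee_pos: [0.3793, 0.1548, 0.3472]
eef_rot: [-1.569, 0.0, -1.37]
force: [-0.1, -0.5, 0.6]
grip_width: 0.025
```

```bash
python3 - <<'E'
from h import *; from station import ctrl,optics
o=ctrl.get_obs(); print(o["time_s"],o["ee_pos"],o["grip_width"],o["force"])
for n in("top","scene"):
    c=optics.camera(n); w=cloud(c); hsv=cv2.cvtColor(c["img"],cv2.COLOR_RGB2HSV)
    np.savez(n+"1.npz",**c)
    cv2.imwrite(f"pics/{n}1.png",cv2.resize(c["img"][:,:,::-1][(110 if n=="top" else 90):(340 if n=="top" else 350),150:500],None,fx=2,fy=2,interpolation=cv2.INTER_CUBIC))
    l=(w[...,:2]-O); lx=l[...,0]*np.cos(PSI)+l[...,1]*np.sin(PSI); ly=-l[...,0]*np.sin(PSI)+l[...,1]*np.cos(PSI)
    for s in(-1,1): # leaf top edges z~.2
        m=(abs(w[...,2]-.2)<.006)&(lx>.03)&(lx<.17)&(ly*s>.11)&(ly*s<.2)
        if m.sum()>8:
            q=np.c_[lx[m],ly[m]]; vx,vy,_,_=cv2.fitLine(q.astype(np.float32),cv2.DIST_HUBER,0,.01,.01).ravel(); print(n,s,m.sum(),"angle",np.degrees(np.arctan2(abs(vx),-s*vy*np.sign(vx))),q.min(0),q.max(0))
    m=(hsv[...,0]>3)&(hsv[...,0]<20)&(hsv[...,1]>180)&(lx>0)&(lx<.25)&(abs(ly)<.3)&(w[...,2]>.1); print("orange",m.sum(),np.nanmedian(w[m],0),np.nanmax(w[m],0))
    lo=(w[...,2]>.009)&(w[...,2]<.025)&(lx>.14)&(lx<.33)&(abs(ly-.03)<.12); print("plate",(np.nanmin(w[lo],0)+np.nanmax(w[lo],0))/2)
E
```

```text
13.1 [0.37931454 0.15476795 0.34722263] 0.025017443635362048 [-0.06806853 -0.453095    0.62390498]
top -1 172 angle 99.95587 [ 0.03051458 -0.18671566] [ 0.16478475 -0.14894052]
top 1 160 angle 98.96048 [0.03071672 0.14467574] [0.15371662 0.17962537]
orange 77 [0.57533683 0.19168255 0.17256794] [0.59300706 0.2168364  0.19146473]
plate [0.72843322 0.03557698 0.01659147]
scene -1 204 angle 101.07804 [ 0.03058227 -0.18796244] [ 0.166139   -0.14363492]
scene 1 237 angle 99.34335 [0.03000967 0.14514384] [0.15732978 0.18598216]
orange 224 [0.58075952 0.18394672 0.17130838] [0.59608011 0.21953426 0.21386693]
plate [0.72651454 0.02187317 0.01635091]
```

View pics/top1.png

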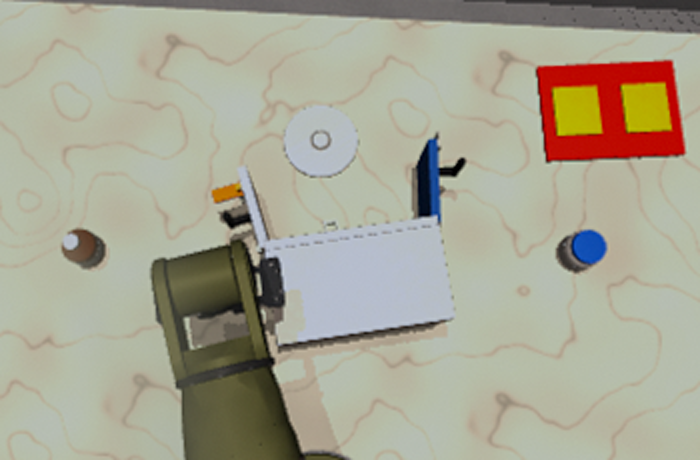

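View pics/scene1.png

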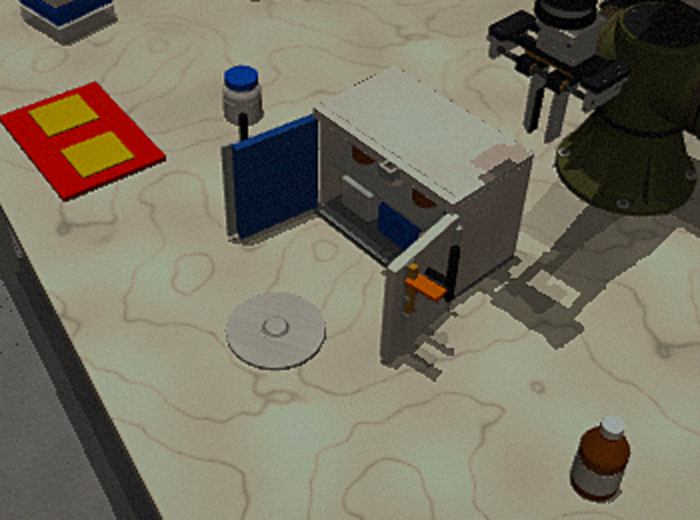

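Both leaves stand at about 99–101°. The tab is at z ≈ 0.172 (fully drawn) and the plate is at its original pixel (310.5,180.5). The bottle and jar also look unmoved, and the arm is clear.

```bash
python3 -c "
from station import ctrl; print(ctrl.hand_in())"
```

```text
the job is handed in; nothing more can be done
None
```

Both cabinet leaves are open past square and the bolt is still drawn; I handed the job in at about 13 s of the 69 s allowed. I opened the blue leaf first, then pushed the orange tab down to its stop. After that I swung the white leaf out and moved the gripper clear.

**Last checks (top and scene cameras):**
- **Leaves:** the blue leaf stands at about 100–101° and the white one at about 99°.
- **Bolt:** the tab top is at about 0.172 m, which is the full 24 mm of travel. When pressing, the force rose to about 19 N at the stop.
- **Bottle, jar and plate:** the plate's centre in the top view is unchanged. The bottle and jar look unmoved by eye; I did not measure them again.
- **Robot:** the gripper ended open and touching nothing, and the wrist force read under 1 N.

**Disagreements:**
- The cameras differed by up to about 6 mm on the cabinet's sideways position. At the first grip one finger pressed the blue bar alone with about 22 N, so I shifted about 2 mm to centre it.
- The depth-based plate centre differed by about 14 mm between the two cameras, so I relied on the unchanged picture position instead.
- A steady upward force of 5–7 N showed while I held the white pull. I did not find its cause, and it was gone once I let go.

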